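Take the pile of tune-up parts apart and lay each part at its place

TASK

Take the pile of engine parts apart from the top down, one part at a time: stand the brass drain plug upright in the middle of the steel dish, then lay the blue valve spring compressor lengthways in the middle of the green mat, then the copper head gasket in the middle of the cork sheet, and last the red filter cover flat and lengthways in the middle of the white tray. Set each part down and let go of it rather than dropping it, do not shift a lower part away before the one above it is at its place, and leave the black spark plug boot and the steel spring clip alone.

Things in the scene. Friction and masses are not known exactly. Their poses are not given: they have to be found in the camera images.
- drain_plug: Brass drain plug, top of the pile, standing on its head: round flange 26 mm across and 5 mm high at the foot, six-sided head 24 mm across corners up to 13 mm, then a round threaded shank 16 mm across up to 28 mm. Origin: centre of its underside, z up along the shank. About 60 g. It stands centred within 4 mm on the compressor's flat bar.
- compressor: Blue steel valve spring compressor, second from the top: flat bar 64 x 26 mm, 14 mm high, with two round upturned prongs at each end (90 mm long over the prongs, prongs 18 mm high). Long side along its x. Origin: centre of its underside. About 160 g. It lies on the gasket, turned from it by at most 9 degrees.
- gasket: Copper-coloured cylinder head gasket, third from the top: stiff plate 80 x 56 mm, 6 mm thick, with a 40 mm hole in the middle. Long side along its x. Origin: centre of its underside. About 60 g. It lies on the flat top of the red cover, turned from it by at most 9 degrees, within 4 mm of its centre.
- filter_cover: Red plastic air filter cover, bottom of the pile, lying on the bench: block 92 x 64 mm (93 mm over the small end ribs), 24 mm high, flat top. Long side along its x. Origin: centre of its underside. About 90 g.
- steel_dish: Round bare steel parts dish, fixed: 104 mm across the rim, 12 mm high, floor 4 mm above the bench, floor about 86 mm across. Origin: centre of its underside, on the bench. Place of the drain plug.
- green_mat: Green rubber mat, fixed: 124 x 74 mm, 4 mm thick, flat. Long side along its x. Origin: centre of its underside, on the bench. Place of the compressor.
- cork_sheet: Brown cork sheet with a dark brown edge band, fixed: 120 x 94 mm, 5 mm thick, flat. Long side along its x. Origin: centre of its underside, on the bench. Place of the gasket.
- wash_tray: White shallow plastic tray, fixed: 124 x 96 mm outside, 10 mm high, walls and floor 4 mm thick (floor 116 x 88 mm inside, its top 4 mm above the bench). Long side along its x. Origin: centre of its underside, on the bench. Place of the cover.
- plug_boot: Black rubber spark plug boot, loose bystander lying on the bench: elbow about 56 x 38 mm, 26 mm high. Origin: near the middle of its underside.
- spring_clip: Bright steel spring clip, loose bystander lying on the bench: bent strip about 72 x 14 mm, 19 mm high. Origin: middle of its underside.

How it is judged:
By the outcome, as a careful person would: the job done as asked, in the order asked, and still so for the second after the job is handed in, with the robot touching nothing.
It also fails if it takes over 120 s, if anything falls off the work surface, if the arm or the gripper's body presses on something with over 40 N, if the wrist force passes 120 N, or if a joint passes its speed limit or range.

ROBOT

A 6-joint arm with a two-finger parallel gripper is mounted at the origin on the work surface. World frame = base frame: x ahead of the robot, y to its left, z up, the work surface at z = 0. Lengths are in m, angles in degrees, forces in N, time in s.
With the tool pointing down it reaches from about 0.4 to 0.825 m from the base axis. Payload 7 kg.
Tool frame: the origin (TCP) lies on the centre line of the jaws, within the pads' length; the fingertips stand 8 mm ahead of it and the grasp point (between the pads) lies 11 mm behind it; z points along the fingers, y is the line along which they close (so a half turn about z gives the same grasp; the last joint's range is limited). The gripper opens to 88 mm and grips with 3 to 60 N. Pads are 19 mm wide; open, the fingers measure 130 mm over their backs; the gripper's body (78 mm by 193 mm) begins 47 mm behind the grasp point.
Start: joints at [82.168, 20.546, 0.682, 0, -70.136, -16.507], TCP at [0.278, 0.615, 0.235] pointing down, gripper open.
Joint ranges: [-176.03, 176.03], [-82.01, 121.73], [-58.28, 71.71], [-173.87, 95.51], [-174.79, -0.11], [-173.66, 173.66]. Speed limits (degrees/s): [136.94, 136.94, 172.46, 180, 180, 180].

INTERFACE

Orientations are given as [roll, pitch, yaw] about the fixed x, y, z axes, in that order (R = Rz(yaw) Ry(pitch) Rx(roll)).
In Python, from plant import r gives the robot as it stands.
- The arm moves only by the tool carry_out, never from a script. Its argument "targets" is a list of rows, each a list of 6 numbers: the shift along the tool's x, y, z scaled (see below), then the turn, a rotation vector about the tool's x, y, z scaled (see below). A call has 1 to 5 rows; each row shifts and turns the commanded pose from where the row before left it, along the tool's axes as they then stand; what a row does not reach is not made up. The controller multiplies each number of a shift by 0.5 m and each number of a turn by 60 degrees. A row lasts 1/8 s, in which the tool goes at most 62.5 mm and 10.7 degrees, less where a joint would pass 70% of its speed; a pose out of reach is approached as far as the arm can. A call with a number of a shift or a turn outside -1 to 1 is refused whole. A call with a gripper value outside its range is refused whole. "hand" is the opening, from 0 (shut) to 1 (fully open), set as the call begins (left out, the last holds). The fingers move at their own pace and stop on an object; "squeeze" is the grip in N (left out, the last holds). Time passes only in rows, so rows that do not move let the fingers close. It gives the time, the measured TCP pose, the force, the opening and the grip force at its end, in the units of the state.
- r.get_state(): the state, without advancing time (a new reading comes with each control period).
- r.capture(name): name is "scene" or "top"; returns the picture (400x640x3 uint8, red, green, blue); there is no depth.
- r.camera_info(name): a dict with "K" (3x3 intrinsics, pixels), "eye" and "attitude" of the camera in the world. Camera axes: x right, y down, z forward; pixel columns grow to the right and rows downward; lengths in m; the calibration is good to about 2 mm. A picture is of the moment at which its call begins. camera_info takes no time and is no camera call.
- r.close_job(): hands the job in; it is judged then, once.
The state is a dict: "time_s": time; "joints": joint angles; "qd": joint speeds; "joint_torque": joint torques, N m; "tcp_pos": TCP position; "eef_rot": TCP orientation; "contact_force": force on the tool from outside, world axes, zero at the start; "moment": the same for the moment, N m; "gripper_width": finger opening in m; "gripper_force": force on a finger pad.
Only numpy, scipy, OpenCV 4.12 (cv2) and the standard library are available. Lean on these libraries where they do the work, as an engineer would, in place of code of your own. Each camera call takes 0.05 s, during which the arm holds its last target. There are 200 camera calls.

## Working session

There is one attempt and no reset: what is moved stays moved. The work goes in short steps, Python scripts to look and compute and a tool call to move; the robot and the scene stay as the last step left them, time stands still between calls to the robot, and variables do not carry over. Pictures are saved under pics/ and viewed, at most 14 in all, crops included, and the job is handed in when it is done.

Besides the shell and the picture viewer there is one more tool, called after "Request:" as a command line: name --pt "numbers of a row" for each row, then --argument value for the rest. carry_out: Moves the arm, as the interface text tells. Its arguments: {"type":"object","properties":{"targets":{"type":"array","items":{"type":"array","items":{"type":"number","minimum":-1,"maximum":1}}},"hand":{"type":"number"},"squeeze":{"type":"number"}},"required":["targets"]}

```bash
ls; mkdir -p pics; python3 - <<'E'
from plant import r
import cv2
for n in("scene","top"):
    cv2.imwrite(f"pics/{n}0.png",r.capture(n)[:,:,::-1]); print(r.camera_info(n))
print(r.get_state())
E
```

```text
pics
{'K': array([[403.85953257,   0.        , 320.11176231],
       [  0.        , 403.85953257, 207.81306473],
       [  0.        ,   0.        ,   1.        ]]), 'eye': array([ 1.11803847, -0.51444215,  0.64161763]), 'attitude': array([-126.57796879,   -0.36527931,   48.15591435])}
{'K': array([[463.47362449,   0.        , 318.9971996 ],
       [  0.        , 463.47362449, 194.18174987],
       [  0.        ,   0.        ,   1.        ]]), 'eye': array([0.4470214 , 0.02122824, 1.04847215]), 'attitude': array([-175.30772139,   -0.56995907,  -88.51199811])}
{'time_s': 0.1, 'joints': array([ 8.21679160e+01,  2.05897404e+01,  6.38741444e-01, -1.81118410e-02,
       -7.01358704e+01, -1.65062648e+01]), 'qd': array([ 0.01605124, -0.12865594,  0.20091275,  0.09047527,  0.02925452,
        0.02849057]), 'joint_torque': array([-1.14329541e-03, -5.84162951e+01,  2.93750614e+01,  7.01556936e+00,
        1.01470639e-02, -5.30965804e-05]), 'tcp_pos': array([0.27803635, 0.61460746, 0.23368585]), 'eef_rot': array([ 1.79911873e+02, -8.35832478e-03, -2.43445094e+01]), 'contact_force': array([ 0.13183803, -0.11014019, -1.0386034 ]), 'moment': array([ 0.01015266, -0.04092465, -0.05005584]), 'gripper_force': 0.0, 'gripper_width': 0.08763773872078082}
```

View pics/top0.png

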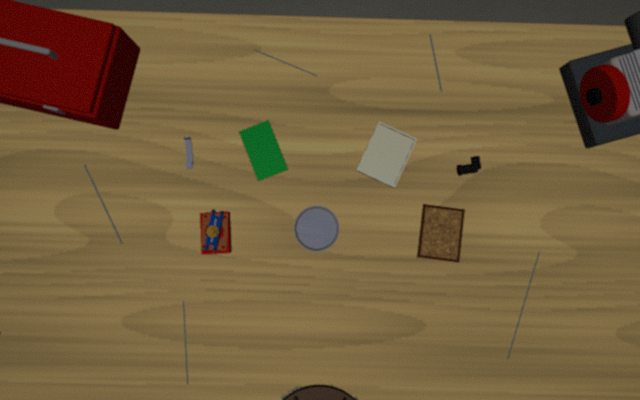

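View pics/scene0.png

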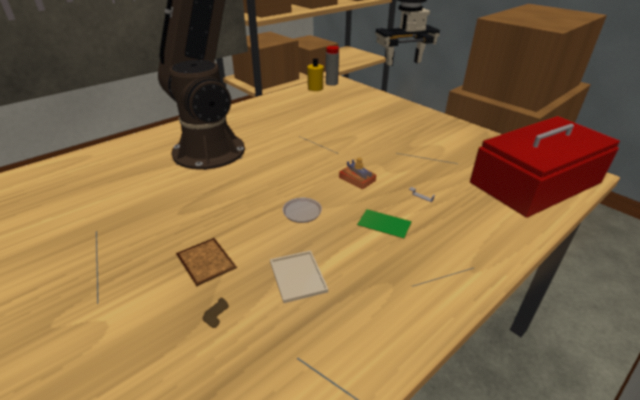

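```bash
cat > h.py <<'E'
import numpy as np,cv2
from scipy.spatial.transform import Rotation as R
from plant import r
def cam(n):
    c=r.camera_info(n); return c['K'],np.array(c['eye']),R.from_euler('xyz',c['attitude'],degrees=True).as_matrix()
def back(n,px,z):
    K,e,A=cam(n); px=np.atleast_2d(px).astype(float)
    d=(A@np.linalg.inv(K)@np.c_[px,np.ones(len(px))].T).T
    return (e+d*((z-e[2])/d[:,2])[:,None])[:,:2]
def proj(n,P):
    K,e,A=cam(n); q=(K@A.T@(np.atleast_2d(P)-e).T).T
    return q[:,:2]/q[:,2:]
def crop(img,x0,y0,w,h,s,name):
    cv2.imwrite(name,cv2.resize(img[y0:y0+h,x0:x0+w,::-1],None,fx=s,fy=s,interpolation=cv2.INTER_CUBIC))
def blob(n,mask,z,near):
    k,l,s,c=cv2.connectedComponentsWithStats(mask.astype(np.uint8))
    i=min((i for i in range(1,k) if s[i,4]>30),key=lambda i:np.hypot(*(c[i]-near)))
    ys,xs=np.where(l==i); p=back(n,np.c_[xs,ys],z)
    w,v=np.linalg.eigh(np.cov(p.T)); a=np.degrees(np.arctan2(v[1,1],v[0,1]))
    return p.mean(0),(a+90)%180-90,np.sqrt(12*w[::-1])*1e3
def pose():
    s=r.get_state(); return s
def plan(x,y,z,yaw):
    "remaining shift/turn in tool units from the measured pose (tool down); yaw in deg, modulo 180"
    s=r.get_state(); M=R.from_euler('xyz',s['eef_rot'],degrees=True)
    d=M.inv().apply(np.array([x,y,z])-s['tcp_pos'])/.5
    cur=s['eef_rot'][2]; dy=(yaw-cur+90)%180-90
    T=R.from_euler('xyz',[180,0,cur+dy],degrees=True)
    t=(M.inv()*T).as_rotvec(degrees=True)/60
    print('shift',d.round(4),'turn',t.round(4),'dyaw',round(dy,1),'j6',s['joints'][5].round(1),'t',s['time_s'])
E
python3 - <<'E'
from h import *
im=cv2.imread('pics/top0.png')[:,:,::-1]; sc=cv2.imread('pics/scene0.png')[:,:,::-1]
a=cv2.resize(im[200:265,185:245],None,fx=9,fy=9,interpolation=cv2.INTER_CUBIC)
b=cv2.resize(sc[150:195,330:385],None,fx=9,fy=9,interpolation=cv2.INTER_CUBIC)
cv2.imwrite('pics/pile_top.png',a[:,:,::-1]);cv2.imwrite('pics/pile_sc.png',b[:,:,::-1])
h=cv2.cvtColor(im,cv2.COLOR_RGB2HSV).astype(int);H,S,V=h[...,0],h[...,1],h[...,2]
for n,p in dict(dish=(317,228),mat=(263,151),tray=(387,155),cork=(441,233),boot=(468,166),clip=(189,152),wood=(350,250)).items():print(n,h[p[1],p[0]])
print('mat',blob('top',(H>45)&(H<75)&(S>120),.004,(263,151)))
print('dish',blob('top',(S<75)&(V>60),.012,(317,228)))
print('tray',blob('top',(S<75)&(V>60),.010,(387,155)))
print('clip',blob('top',(S<75)&(V>60),.010,(189,152)))
print('cork',blob('top',(V<135)&(S>60),.005,(441,233)))
print('boot',blob('top',(V<50),.013,(468,166)))
E
```

```text
dish [122  29 113]
mat [ 69 218 103]
tray [ 30  37 139]
cork [ 16 134  97]
boot [45 43 12]
clip [117  25 110]
wood [ 20 118 130]
mat (array([0.6302362 , 0.14318265]), np.float64(23.148844337444274), array([122.1681642 ,  72.04316351]))
dish (array([0.45615539, 0.01750198]), np.float64(76.56719014880338), array([90.18744682, 89.84000492]))
tray (array([ 0.62739211, -0.1372034 ]), np.float64(-23.663102822375834), array([125.38237352,  96.77571255]))
clip (array([0.61999047, 0.31066545]), np.float64(7.69006301794343), array([75.06729572, 15.97754306]))
cork (array([0.49155543, 0.02625347]), np.float64(87.97422653767683), array([1479.94007174,  876.76392935]))
boot (array([ 0.60385407, -0.32459062]), np.float64(-63.28017455590282), array([56.15437315, 25.89051884]))
```

View pics/pile_top.png

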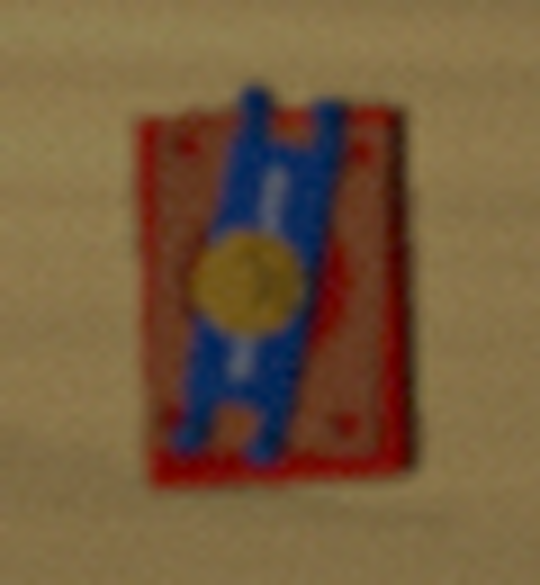

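View pics/pile_sc.png

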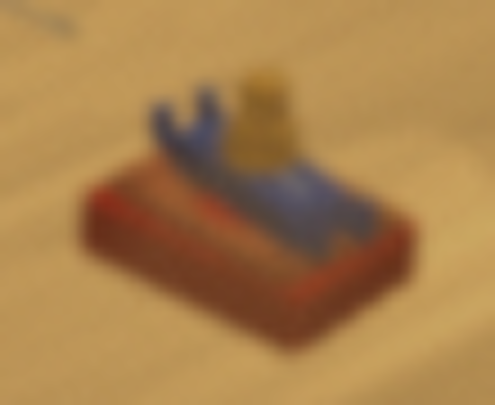

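The top view shows the pile at (215,232) with the plug at (212.6,231.7). The dish is at (317,228), the mat at (263,151), the tray at (387,155) and the cork at (441,233). In the crop, the compressor prongs are clear, and the gasket lies nearly square on the cover.

```bash
python3 - <<'E'
from h import *
im=cv2.imread('pics/top0.png')[:,:,::-1]; sc=cv2.imread('pics/scene0.png')[:,:,::-1]
g=lambda a:cv2.cvtColor(a,cv2.COLOR_RGB2HSV).astype(int)
c=lambda u,v:((np.array([u,v])+.5)/9-.5+[185,200])
print('plug flange top',back('top',c(248,285),.047))
print('comp',back('top',[c(257,97),c(330,108),c(190,440),c(263,450)],.047))
# scene: plug shank top centre crop (264,75)
s=lambda u,v:((np.array([u,v])+.5)/9-.5+[330,150])
print('scene shank top',back('scene',s(264,78),.072),'flange',back('scene',s(264,155),.046))
print('proj of top est in scene crop',[(proj('scene',[*back('top',c(248,285),.047)[0],z])-[330,150]+.5)*9 for z in(.044,.072)])
h=g(sc);H,S,V=h[...,0],h[...,1],h[...,2]
for n,p in dict(dish=(302,211),tray=(300,277),cork=(206,260),wood=(150,300)).items():print(n,h[p[1],p[0]])
print('mat',blob('scene',(H>45)&(H<75)&(S>120),.004,(385,223)))
print('dish',blob('scene',(S<80)&(V>60),.010,(302,211)))
print('tray',blob('scene',(S<80)&(V>60),.008,(300,277)))
roi=np.zeros(im.shape[:2],bool);roi[195:272,408:476]=1
h=g(im);H,S,V=h[...,0],h[...,1],h[...,2]
m=(roi&(V<118)).astype(np.uint8);m=cv2.morphologyEx(m,cv2.MORPH_OPEN,np.ones((3,3)));cs=max(cv2.findContours(m,0,1)[0],key=cv2.contourArea);m[:]=0;cv2.fillPoly(m,[cs],1)
print('cork',blob('top',m,.005,(441,233)))
roi=np.zeros(im.shape[:2],bool);roi[232:290,168:245]=1
h=g(sc);V=h[...,2]
m=(roi&(V<135)).astype(np.uint8);m=cv2.morphologyEx(m,cv2.MORPH_OPEN,np.ones((3,3)));cs=max(cv2.findContours(m,0,1)[0],key=cv2.contourArea);m[:]=0;cv2.fillPoly(m,[cs],1)
print('cork',blob('scene',m,.005,(206,260)))
E
```

```text
plug flange top [[0.44345833 0.24097015]]
comp [[0.48839307 0.24083016]
 [0.4862191  0.22326183]
 [0.4063518  0.25309382]
 [0.40443238 0.23565545]]
scene shank top [[0.44532128 0.24065914]] flange [[0.44889831 0.23930691]]
proj of top est in scene crop [array([[255.40604014, 152.56363507]]), array([[260.91086855,  75.97048242]])]
dish [ 14  39 149]
tray [ 18  60 184]
cork [ 15 162 134]
wood [ 19 134 205]
mat (array([0.63627987, 0.14101444]), np.float64(22.817630669834074), array([119.42255801,  69.58371635]))
dish (array([0.45964363, 0.01564235]), np.float64(-40.63442467677379), array([91.09661509, 85.27590446]))
tray (array([ 0.63499419, -0.1407709 ]), np.float64(-22.487398955090214), array([124.67953745,  94.21983859]))
cork (array([ 0.44908494, -0.26285253]), np.float64(-5.090181134139698), array([129.91275546, 105.63789482]))
cork (array([ 0.46000817, -0.26548649]), np.float64(-7.076829978953128), array([125.30341204,  94.5787941 ]))
```

```bash
python3 -c "
from h import *
plan(.444,.241,.14,-8.6)"
```

```text
shift [0.6104 0.5437 0.1883] turn [ 1.500e-03  1.000e-04 -2.624e-01] dyaw 15.7 j6 -16.5 t 0.1
```

Request:
carry_out --pt "0.061 0.0544 0.0188 0 0 0" --pt "0.061 0.0544 0.0188 0 0 0" --pt "0.061 0.0544 0.0188 0 0 0" --pt "0.061 0.0544 0.0188 0 0 0" --pt "0.061 0.0544 0.0188 0 0 0" --hand 1

```text
time_s: 0.72
tcp_pos: [0.3613, 0.4267, 0.187]
eef_rot: [180.0, 0.0, -24.3]
contact_force: [1.4, 0.4, 0.1]
gripper_width: 0.0874
gripper_force: 0.0
```

Request:
carry_out --pt "0.061 0.0544 0.0188 0 0 0" --pt "0.061 0.0544 0.0188 0 0 0" --pt "0.061 0.0544 0.0188 0 0 0" --pt "0.061 0.0544 0.0188 0 0 0" --pt "0.061 0.0544 0.0188 0 0 0"

```text
time_s: 1.35
tcp_pos: [0.4442, 0.2401, 0.1401]
eef_rot: [180.0, 0.0, -24.3]
contact_force: [0.4, 0.9, 0.5]
gripper_width: 0.0876
gripper_force: 0.0
```

Request:
carry_out --pt "0 0 0 0 0 -0.13" --pt "0 0 0 0 0 -0.13" --pt "0 0 0 0 0 0" --pt "0 0 0 0 0 0" --hand 0.5

```text
time_s: 1.85
tcp_pos: [0.4439, 0.2415, 0.1404]
eef_rot: [180.0, 0.0, -8.9]
contact_force: [0.3, 0.1, -0.3]
gripper_width: 0.0529
gripper_force: 0.0
```

```bash
python3 -c "
from h import *
plan(.444,.241,.067,-8.6)
a=r.capture('top');b=r.capture('scene')
crop(a,150,180,130,100,5,'pics/t1.png');crop(b,300,60,130,150,4,'pics/s1.png')"
```

```text
shift [0.0005 0.0008 0.1469] turn [ 0.0002  0.0002 -0.0049] dyaw 0.3 j6 30.3 t 1.85
```

View pics/s1.png

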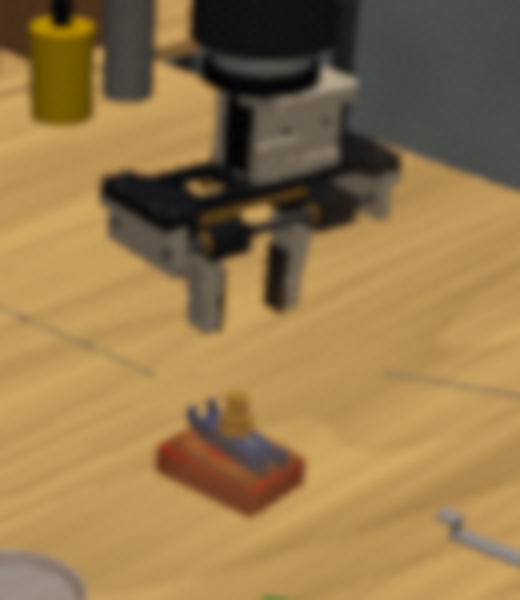

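The scene crop shows the gripper centred over the plug. Fingertips are at about (207,325) and (283,307), plug top at (237,397), and the pads run nearly to the tips. Descending.

```bash
python3 -c "
from h import *
s=r.get_state();M=R.from_euler('xyz',s['eef_rot'],degrees=True).as_matrix()
for y in(-.0475,-.0265,.0265,.0475):
  print((proj('scene',s['tcp_pos']+M@[0,y,.008])-[300,60]+.5)*4)"
```

```text
[[296.36042483 300.09003465]]
[[272.80815223 307.34438354]]
[[211.60515951 326.19555217]]
[[186.63016795 333.88811354]]
```

Request:
carry_out --pt "0 0 0.04 0 0 0" --pt "0 0 0.04 0 0 0" --pt "0 0 0.035 0 0 0" --pt "0 0 0.032 0 0 0" --pt "0 0 0 0 0 0"

```text
time_s: 2.58
tcp_pos: [0.4433, 0.2409, 0.0661]
eef_rot: [179.9, 0.1, -8.8]
contact_force: [-0.4, -0.1, 0.2]
gripper_width: 0.0438
gripper_force: 0.0
```

Request:
carry_out --pt "0 0 0 0 0 0" --pt "0 0 0 0 0 0" --pt "0 0 0 0 0 0" --pt "0 0 0 0 0 0" --pt "0 0 0 0 0 0" --hand 0 --squeeze 12

```text
time_s: 3.2
tcp_pos: [0.4442, 0.2416, 0.0675]
eef_rot: [-180.0, -0.0, -8.7]
contact_force: [-1.5, -0.8, 4.1]
gripper_width: 0.0154
gripper_force: 12.0
```

Request:
carry_out --pt "0 0 -0.02 0 0 0" --pt "0 0 -0.04 0 0 0" --pt "0 0 -0.05 0 0 0" --pt "0 0 -0.05 0 0 0" --pt "0 0 0 0 0 0"

```text
time_s: 3.82
tcp_pos: [0.4449, 0.2423, 0.1494]
eef_rot: [-179.8, -0.1, -8.7]
contact_force: [1.1, 0.5, -0.8]
gripper_width: 0.0151
gripper_force: 12.0
```

```bash
python3 -c "
from h import *
plan(.4575,.017,.10,-8.7); print(r.get_state()['gripper_width'])
a=r.capture('scene');crop(a,320,80,80,110,5,'pics/s2.png')"
```

```text
shift [0.0931 0.442  0.0975] turn [-0.0032 -0.0023 -0.0004] dyaw 0.0 j6 30.4 t 3.825
0.015110987919981445
```

View pics/s2.png

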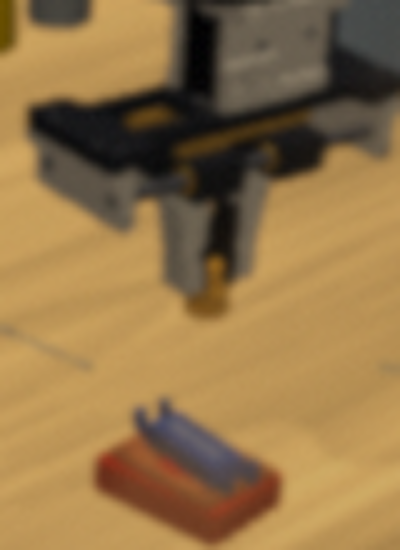

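The plug is held upright at (208,300), and the compressor lies undisturbed. Moving to the dish.

Request:
carry_out --pt "0.0186 0.0884 0.0195 0 0 0" --pt "0.0186 0.0884 0.0195 0 0 0" --pt "0.0186 0.0884 0.0195 0 0 0" --pt "0.0186 0.0884 0.0195 0 0 0" --pt "0.0186 0.0884 0.0195 0 0 0"

```text
time_s: 4.5
tcp_pos: [0.4557, 0.0144, 0.0974]
eef_rot: [180.0, 0.1, -8.7]
contact_force: [0.9, -0.5, -0.0]
gripper_width: 0.0147
gripper_force: 12.0
```

Request:
carry_out --pt "0 0 0.05 0 0 0" --pt "0 0 0.05 0 0 0" --pt "0 0 0.03 0 0 0" --pt "0 0 0 0 0 0" --pt "0 0 0 0 0 0"

```text
time_s: 5.12
tcp_pos: [0.4564, 0.016, 0.0335]
eef_rot: [180.0, 0.0, -8.7]
contact_force: [-0.4, 0.3, -0.8]
gripper_width: 0.0151
gripper_force: 12.0
```

```bash
python3 -c "
from h import *
plan(.4575,.017,.0275,-8.7); print(r.get_state()['gripper_width'])
a=r.capture('scene');crop(a,262,150,90,90,6,'pics/s3.png')"
```

```text
shift [ 0.0019 -0.0024  0.0119] turn [ 0.0003  0.0002 -0.0005] dyaw 0.0 j6 54.4 t 5.125
0.015066533261349454
```

View pics/s3.png

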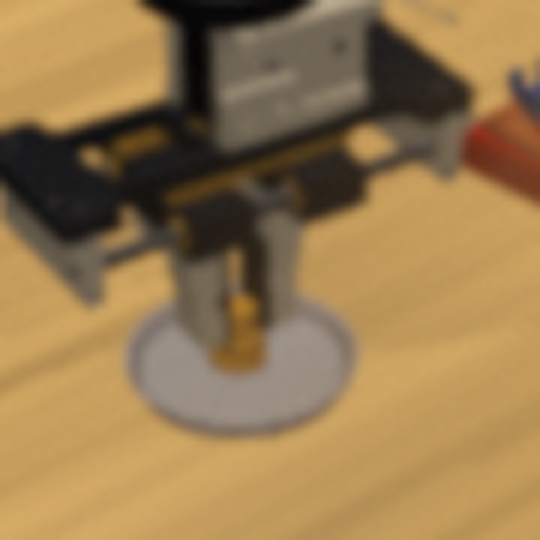

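The plug is centred in the dish: foot at about (239,362), dish outline centre at about (242,365). Lowering and releasing.

Request:
carry_out --pt "0.0015 -0.001 0.006 0 0 0" --pt "0 0 0.005 0 0 0" --pt "0 0 0.001 0 0 0" --pt "0 0 0 0 0 0" --pt "0 0 0 0 0 0"

```text
time_s: 5.8
tcp_pos: [0.4573, 0.0164, 0.0275]
eef_rot: [-180.0, -0.0, -8.7]
contact_force: [-0.8, 0.5, 3.5]
gripper_width: 0.0151
gripper_force: 12.0
```

Request:
carry_out --pt "0 0 0 0 0 0" --pt "0 0 0 0 0 0" --pt "0 0 0 0 0 0" --pt "0 0 0 0 0 0" --hand 0.5

```text
time_s: 6.3
tcp_pos: [0.4572, 0.0163, 0.0273]
eef_rot: [180.0, 0.0, -8.7]
contact_force: [-0.1, 0.1, 0.5]
gripper_width: 0.0431
gripper_force: 0.0
```

Request:
carry_out --pt "0 0 -0.03 0 0 0" --pt "0 0 -0.06 0 0 0" --pt "0 0 -0.1 0 0 0" --pt "0 0 -0.1 0 0 0" --pt "0.1 0 0 0 0 0"

```text
time_s: 6.92
tcp_pos: [0.5081, 0.0097, 0.1786]
eef_rot: [-179.7, -0.6, -8.6]
contact_force: [-0.0, 1.9, -0.4]
gripper_width: 0.044
gripper_force: 0.0
```

Request:
carry_out --pt "0.1 0 0 0 0 0" --pt "0.1 0 0 0 0 0" --pt "0.1 0 0 0 0 0" --pt "0 0 0 0 0 0" --pt "0 0 0 0 0 0"

```text
time_s: 7.55
tcp_pos: [0.6542, -0.0142, 0.1714]
eef_rot: [180.0, 0.1, -8.8]
contact_force: [0.4, 0.3, -0.3]
gripper_width: 0.0436
gripper_force: 0.0
```

```bash
python3 - <<'E'
from h import *
plan(.446,.238,.10,-8.6)
a=r.capture('top');b=r.capture('scene')
cv2.imwrite('pics/t4r.png',a[:,:,::-1]);cv2.imwrite('pics/s4r.png',b[:,:,::-1])
f=lambda i,x,y,w,h,W,H:cv2.resize(i[y:y+h,x:x+w],(W,H),interpolation=cv2.INTER_CUBIC)
m=np.vstack([np.hstack([f(a,190,200,50,60,350,300)[:, :],f(a,290,200,56,56,300,300)]),np.hstack([f(b,330,150,58,50,350,300),f(b,275,180,56,56,300,300)])])
cv2.imwrite('pics/m4.png',m[:,:,::-1])
E
```

```text
shift [-0.4883 -0.4351  0.1434] turn [ 0.0004  0.0016 -0.0028] dyaw 0.2 j6 65.5 t 7.55
```

View pics/m4.png

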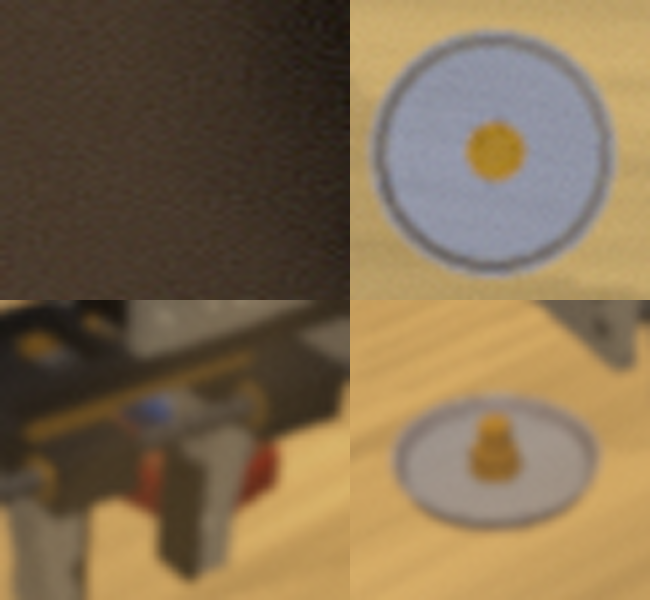

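The plug stands in the dish centre: plug at (494,151), dish at (493,153) in the top crop. I'll use it to find the camera biases.

```bash
python3 - <<'E'
from h import *
t=back('top',[290+(494.5-350)/300*56-.5,200+151.5/300*56-.5],.008);print('top',t,'true .4573 .0163')
u=lambda x,y:[275+(x-350)/300*56-.5,180+(y-300)/300*56-.5]
print('scene foot',back('scene',u(495,463),.008),'top',back('scene',u(494,422),.032))
a=cv2.imread('pics/t4r.png')[:,:,::-1];h=cv2.cvtColor(a,cv2.COLOR_RGB2HSV).astype(int)
print('dish',blob('top',(h[...,1]<75)&(h[...,2]>60),.012,(317,228)))
E
```

```text
top [[0.45705607 0.01678833]] true .4573 .0163
scene foot [[0.45951768 0.01562641]] top [[0.45883518 0.01622254]]
dish (array([0.45619469, 0.01761276]), np.float64(-42.20983373353209), array([92.81771506, 92.59506518]))
```

Request:
carry_out --pt "-0.0814 -0.0725 0 0 0 0" --pt "-0.0814 -0.0725 0 0 0 0" --pt "-0.0814 -0.0725 0 0 0 0" --pt "-0.0814 -0.0725 0 0 0 0" --pt "-0.0814 -0.0725 0 0 0 0"

```text
time_s: 8.28
tcp_pos: [0.4794, 0.1971, 0.1732]
eef_rot: [-179.9, -0.1, -8.7]
contact_force: [0.7, 0.8, 0.0]
gripper_width: 0.0437
gripper_force: 0.0
```

Request:
carry_out --pt "-0.0814 -0.0725 0 0 0 0" --pt "0 0 0.07 0 0 0" --pt "0 0 0.07 0 0 0" --pt "0 0 0 0 0 0" --pt "0 0 0 0 0 0"

```text
time_s: 8.9
tcp_pos: [0.447, 0.2384, 0.1038]
eef_rot: [-179.9, -0.1, -8.7]
contact_force: [0.8, -0.3, 0.7]
gripper_width: 0.0436
gripper_force: 0.0
```

```bash
python3 - <<'E'
from h import *
plan(.446,.238,.040,-8.6)
b=r.capture('scene');crop(b,300,110,110,90,6,'pics/s5.png')
E
```

```text
shift [-0.002   0.0012  0.1277] turn [-0.0012 -0.0012 -0.0018] dyaw 0.1 j6 30.9 t 8.9
```

View pics/s5.png

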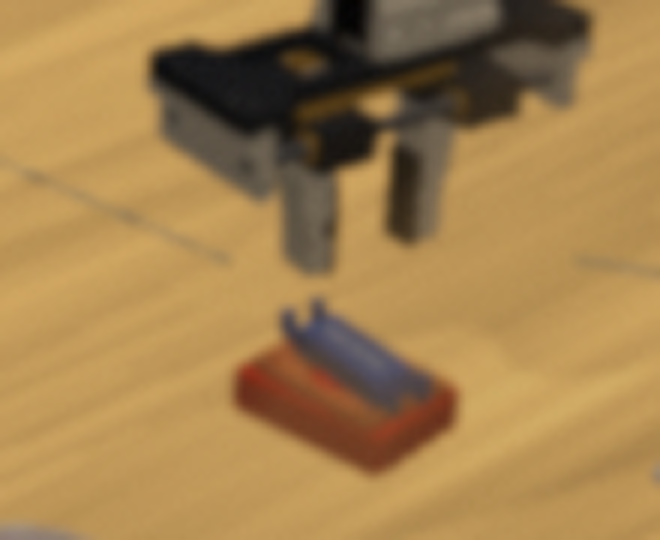

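The gripper is centred over the compressor, with tips at about (310,268) and (415,238) and the bar centre at (360,355). Descending and gripping.

Request:
carry_out --pt "-0.001 0 0.04 0 0 0" --pt "0 0 0.04 0 0 0" --pt "0 0 0.03 0 0 0" --pt "0 0 0.016 0 0 0" --pt "0 0 0 0 0 0"

```text
time_s: 9.57
tcp_pos: [0.4461, 0.238, 0.0392]
eef_rot: [180.0, 0.0, -8.7]
contact_force: [-0.2, -0.7, -0.5]
gripper_width: 0.0439
gripper_force: 0.0
```

Request:
carry_out --pt "0 0 0 0 0 0" --pt "0 0 0 0 0 0" --pt "0 0 0 0 0 0" --pt "0 0 0 0 0 0" --pt "0 0 0 0 0 0" --hand 0 --squeeze 25

```text
time_s: 10.2
tcp_pos: [0.4464, 0.2385, 0.0398]
eef_rot: [-180.0, -0.0, -8.7]
contact_force: [-1.1, 0.3, 6.2]
gripper_width: 0.0256
gripper_force: 25.0
```

Request:
carry_out --pt "0 0 -0.01 0 0 0" --pt "0 0 -0.03 0 0 0" --pt "0 0 -0.06 0 0 0" --pt "0 0 -0.06 0 0 0" --pt "0 0 0 0 0 0"

```text
time_s: 10.82
tcp_pos: [0.4472, 0.2392, 0.1224]
eef_rot: [-179.8, -0.2, -8.7]
contact_force: [-1.0, -0.5, -2.6]
gripper_width: 0.0256
gripper_force: 25.0
```

```bash
python3 - <<'E'
from h import *
plan(.6302,.1432,.09,23)
b=r.capture('scene');crop(b,300,90,110,110,5,'pics/s6.png')
E
```

```text
shift [0.3907 0.1346 0.0654] turn [-0.0031 -0.0039 -0.5286] dyaw 31.7 j6 30.9 t 10.825
```

View pics/s6.png

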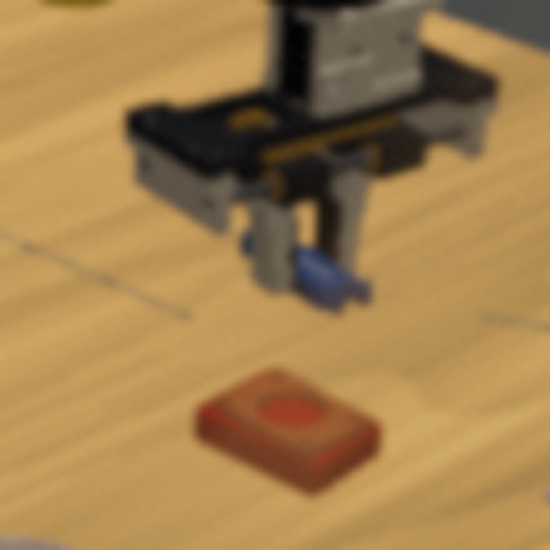

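The compressor is held cleanly, and the gasket remains on the cover at (290,410). Moving to the mat.

Request:
carry_out --pt "0.0782 0.0269 0.01 0 0 0" --pt "0.0782 0.0269 0.01 0 0 0" --pt "0.0782 0.0269 0.01 0 0 0" --pt "0.0782 0.0269 0.01 0 0 0" --pt "0.0782 0.0269 0.01 0 0 0"

```text
time_s: 11.5
tcp_pos: [0.6294, 0.1408, 0.093]
eef_rot: [179.9, 0.1, -8.8]
contact_force: [0.0, 0.1, -1.5]
gripper_width: 0.0254
gripper_force: 25.0
```

Request:
carry_out --pt "0 0 0 0 0 -0.132" --pt "0 0 0 0 0 -0.132" --pt "0 0 0 0 0 -0.132" --pt "0 0 0 0 0 -0.132" --pt "0 0 0 0 0 0"

```text
time_s: 12.12
tcp_pos: [0.6284, 0.1416, 0.0933]
eef_rot: [-180.0, 0.1, 22.9]
contact_force: [0.3, 0.1, -0.7]
gripper_width: 0.0258
gripper_force: 25.0
```

```bash
python3 - <<'E'
from h import *
plan(.6302,.1432,.0145,23)
E
```

```text
shift [ 0.0049 -0.0015  0.1576] turn [-0.      0.0019 -0.0021] dyaw 0.1 j6 82.9 t 12.125
```

Request:
carry_out --pt "0.0035 -0.0015 0.04 0 0 0" --pt "0 0 0.05 0 0 0" --pt "0 0 0.04 0 0 0" --pt "0 0 0.01 0 0 0" --pt "0 0 0 0 0 0"

```text
time_s: 12.75
tcp_pos: [0.6303, 0.1432, 0.0242]
eef_rot: [180.0, 0.0, 22.9]
contact_force: [-0.0, -0.1, -1.8]
gripper_width: 0.0257
gripper_force: 25.0
```

```bash
python3 - <<'E'
from h import *
plan(.6302,.1432,.0138,23)
b=r.capture('scene');crop(b,335,170,100,80,6,'pics/s7.png')
E
```

```text
shift [-0.0002 -0.      0.0208] turn [ 0.0002  0.0007 -0.0022] dyaw 0.1 j6 82.8 t 12.75
```

View pics/s7.png

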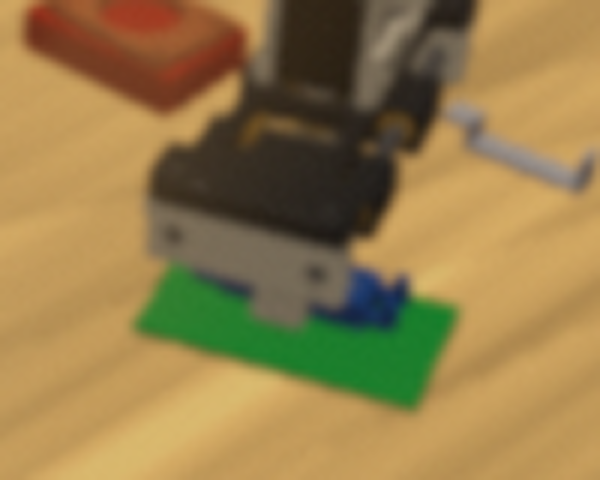

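Compressor just above the mat: right prongs at (400,300), mat corners at (135,328), (458,312) and (415,408). Setting it down, then I'll check the centring.

Request:
carry_out --pt "0.002 0 0.01 0 0 0.0" --pt "0 0 0.008 0 0 0" --pt "0 0 0.003 0 0 0" --pt "0 0 0 0 0 0" --pt "0 0 0 0 0 0"

```text
time_s: 13.42
tcp_pos: [0.6313, 0.1437, 0.0139]
eef_rot: [-180.0, -0.0, 22.9]
contact_force: [-1.0, -0.6, -0.7]
gripper_width: 0.0258
gripper_force: 25.0
```

Request:
carry_out --pt "0 0 0 0 0 0" --pt "0 0 0 0 0 0" --pt "0 0 0 0 0 0" --pt "0 0 0 0 0 0" --hand 0.5

```text
time_s: 13.92
tcp_pos: [0.6314, 0.1437, 0.0139]
eef_rot: [180.0, -0.0, 22.9]
contact_force: [0.1, 0.1, 0.1]
gripper_width: 0.0438
gripper_force: 0.0
```

Request:
carry_out --pt "0 0 -0.04 0 0 0" --pt "0 0 -0.1 0 0 0" --pt "0 0 -0.1 0 0 0" --pt "0 0 -0.1 0 0 0" --pt "0 0 0 0 0 0"

```text
time_s: 14.55
tcp_pos: [0.6337, 0.1446, 0.1891]
eef_rot: [180.0, -0.5, 23.0]
contact_force: [0.0, -0.2, -0.7]
gripper_width: 0.0435
gripper_force: 0.0
```

```bash
python3 - <<'E'
from h import *
plan(.5,.45,.2,-8.6)
E
```

```text
shift [-0.0076 -0.6668 -0.0219] turn [-0.0023 -0.0082  0.5262] dyaw -31.6 j6 82.9 t 14.55
```

Request:
carry_out --pt "-0.018 -0.1025 0 0 0 0" --pt "-0.018 -0.1025 0 0 0 0" --pt "-0.018 -0.1025 0 0 0 0" --pt "-0.018 -0.1025 0 0 0 0" --pt "-0.018 -0.1025 0 0 0 0"

```text
time_s: 15.18
tcp_pos: [0.4887, 0.3632, 0.1832]
eef_rot: [180.0, 0.0, 22.9]
contact_force: [0.0, 0.0, 0.0]
gripper_width: 0.0439
gripper_force: 0.0
```

Request:
carry_out --pt "-0.018 -0.1025 0 0 0 0" --pt "-0.018 -0.1025 0 0 0 0" --pt "-0.018 -0.1025 0 0 0 0" --pt "-0.018 -0.1025 0 0 0 0" --pt "-0.018 -0.1025 0 0 0 0" --hand 0.85

```text
time_s: 15.8
tcp_pos: [0.3474, 0.5816, 0.1831]
eef_rot: [180.0, 0.0, 22.9]
contact_force: [0.1, -0.3, -0.0]
gripper_width: 0.0739
gripper_force: 0.0
```

Request:
carry_out --pt "0 0 0 0 0 0.132" --pt "0 0 0 0 0 0.132" --pt "0 0 0 0 0 0.132" --pt "0 0 0 0 0 0.132" --pt "0 0 0 0 0 0"

```text
time_s: 16.42
tcp_pos: [0.3485, 0.5803, 0.183]
eef_rot: [179.9, 0.0, -8.7]
contact_force: [-0.0, -0.3, -0.9]
gripper_width: 0.0744
gripper_force: 0.0
```

```bash
python3 - <<'E'
from h import *
a=r.capture('top');b=r.capture('scene')
cv2.imwrite('pics/t8r.png',a[:,:,::-1]);cv2.imwrite('pics/s8r.png',b[:,:,::-1])
f=lambda i,x,y,w,h,s=6:cv2.resize(i[y:y+h,x:x+w],None,fx=s,fy=s,interpolation=cv2.INTER_CUBIC)
m=np.vstack([np.hstack([f(a,190,205,50,50),f(a,235,112,60,50)[:, :]]),np.hstack([f(b,332,150,50,45),f(b,353,200,60,45)])])
cv2.imwrite('pics/m8.png',m[:,:,::-1]);print(m.shape)
h=cv2.cvtColor(a,cv2.COLOR_RGB2HSV).astype(int);H,S,V=h.transpose(2,0,1)
blue=(H>100)&(H<130)&(S>120);gr=(H>45)&(H<80)&(S>120)
roi=np.zeros_like(gr);roi[110:190,230:300]=1
print('comp',blob('top',blue&roi,.020,(263,151)))
un=((blue|gr)&roi).astype(np.uint8);un=cv2.morphologyEx(un,cv2.MORPH_CLOSE,np.ones((5,5)))
print('mat',blob('top',un,.004,(263,151)))
E
```

```text
(570, 660, 3)
comp (array([0.62964583, 0.14326813]), np.float64(23.069528781452618), array([78.38565684, 26.2431626 ]))
mat (array([0.63030038, 0.14317817]), np.float64(23.18721262385455), array([122.04880319,  72.06837927]))
```

View pics/m8.png

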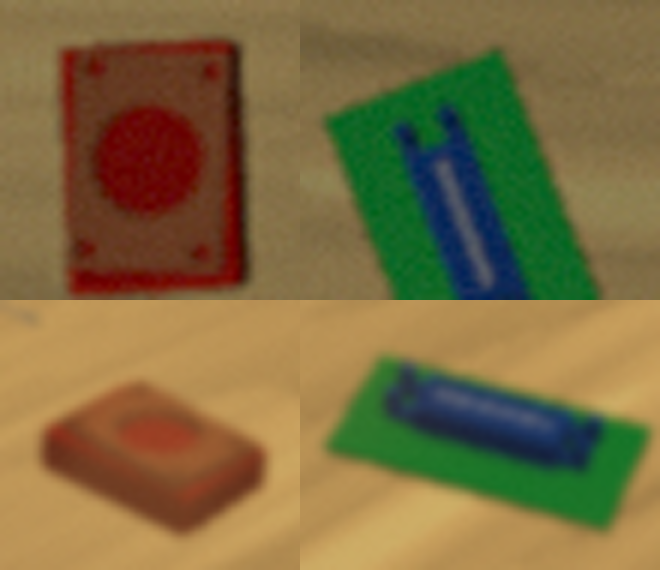

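The compressor lies centred and aligned on the mat, within 1 mm. In the top crop the gasket's bolt holes are at (97,68), (211,70), (87,250) and (203,252), and its hole centre is at (150,160).

```bash
python3 - <<'E'
from h import *
p=lambda u,v:[(u+.5)/6-.5+190,(v+.5)/6-.5+205]
b=back('top',[p(97,68),p(211,70),p(87,250),p(203,252)],.030);print(b,b.mean(0))
d=b[0]+b[1]-b[2]-b[3];yaw=np.degrees(np.arctan2(d[1],d[0]));e=b[0]+b[2]-b[1]-b[3];print(yaw,np.degrees(np.arctan2(-e[0],e[1])))
print('hole',back('top',p(150,160),.028), 'corners',back('top',[p(77,55),p(222,47),p(218,272),p(75,277)],.03).mean(0))
a=cv2.imread('pics/t8r.png')[:,:,::-1];h=cv2.cvtColor(a,cv2.COLOR_RGB2HSV).astype(int);H,S,V=h.transpose(2,0,1)
print(h[231,214],h[231,200])
roi=np.zeros(H.shape,bool);roi[205:255,190:240]=1
g=roi&((H<6)|(H>170))&(S>190); print('holeblob',blob('top',g&(np.hypot(*(np.mgrid[:400,:640]-np.array([231.3,214.8])[:,None,None]))<12),.028,(215,231)))
plan(.446,.238,.1,yaw)
E
```

```text
[[0.47643975 0.2601001 ]
 [0.47680347 0.21853263]
 [0.41032236 0.26068956]
 [0.41067986 0.21861949]] [0.44356136 0.23948545]
-0.2930276526307739 0.49405943216179665
hole [[0.44347054 0.23973613]] corners [0.44259437 0.23998521]
[  0 209 106] [ 13 142 129]
holeblob (array([0.44361377, 0.24042809]), np.float64(69.43390213620475), array([33.67097245, 33.38138353]))
shift [0.2946 0.648  0.167 ] turn [ 0.0006  0.0002 -0.1378] dyaw 8.3 j6 6.0 t 16.525
```

Request:
carry_out --pt "0.0415 0.0923 0 0 0 0" --pt "0.0415 0.0923 0 0 0 0" --pt "0.0415 0.0923 0 0 0 0" --pt "0.0415 0.0923 0 0 0 0" --pt "0.0415 0.0923 0 0 0 0"

```text
time_s: 17.15
tcp_pos: [0.4164, 0.3351, 0.1839]
eef_rot: [-180.0, -0.0, -8.6]
contact_force: [1.5, -0.4, 0.8]
gripper_width: 0.0744
gripper_force: 0.0
```

Request:
carry_out --pt "0.0415 0.0923 0 0 0 0" --pt "0.0415 0.0923 0 0 0 0" --pt "0 0 0.07 0 0 -0.145" --pt "0 0 0.1 0 0 0" --pt "0 0 0 0 0 0"

```text
time_s: 17.77
tcp_pos: [0.4413, 0.237, 0.0962]
eef_rot: [179.7, 0.3, 0.0]
contact_force: [-0.4, -0.4, 0.9]
gripper_width: 0.0746
gripper_force: 0.0
```

```bash
python3 - <<'E'
from h import *
plan(.444,.239,.0335,0)
E
```

```text
shift [ 0.0059 -0.0046  0.1253] turn [0.0048 0.0046 0.0001] dyaw -0.0 j6 39.3 t 17.775
```

Request:
carry_out --pt "0 0 0.05 0 0 0" --pt "0 0 0.05 0 0 0" --pt "0 0 0 0 0 0" --pt "0 0 0 0 0 0" --pt "0 0 0 0 0 0"

```text
time_s: 18.4
tcp_pos: [0.4439, 0.24, 0.0504]
eef_rot: [-179.9, -0.1, -0.0]
contact_force: [0.5, 0.2, -0.2]
gripper_width: 0.0745
gripper_force: 0.0
```

```bash
python3 - <<'E'
from h import *
plan(.444,.239,.0335,0)
E
```

```text
shift [0.0002 0.0021 0.0337] turn [-0.0017 -0.0017 -0.    ] dyaw 0.0 j6 39.2 t 18.4
```

Request:
carry_out --pt "0 0.001 0.018 0 0 0" --pt "0 0 0.01 0 0 0" --pt "0 0 0.005 0 0 0" --pt "0 0 0 0 0 0" --pt "0 0 0 0 0 0"

```text
time_s: 19.02
tcp_pos: [0.4432, 0.2388, 0.0323]
eef_rot: [-180.0, -0.0, -0.0]
contact_force: [0.5, -0.2, 0.7]
gripper_width: 0.0745
gripper_force: 0.0
```

Request:
carry_out --pt "0 0 0 0 0 0" --pt "0 0 0 0 0 0"

```text
time_s: 19.27
tcp_pos: [0.4432, 0.2388, 0.0324]
eef_rot: [-180.0, -0.0, -0.0]
contact_force: [-0.6, 0.1, 0.5]
gripper_width: 0.0746
gripper_force: 0.0
```

Request:
carry_out --pt "0 0 -0.002 0 0 0" --pt "0 0 0 0 0 0"

```text
time_s: 19.52
tcp_pos: [0.4432, 0.2388, 0.0334]
eef_rot: [-180.0, -0.0, -0.0]
contact_force: [-0.8, -0.7, 0.0]
gripper_width: 0.0746
gripper_force: 0.0
```

Request:
carry_out --pt "0 0 0 0 0 0" --pt "0 0 0 0 0 0" --pt "0 0 0 0 0 0" --pt "0 0 0 0 0 0" --pt "0 0 0 0 0 0" --hand 0.5 --squeeze 15

```text
time_s: 20.15
tcp_pos: [0.4431, 0.2387, 0.0333]
eef_rot: [-180.0, 0.0, -0.0]
contact_force: [0.8, -0.3, 0.5]
gripper_width: 0.0557
gripper_force: 15.0
```

Request:
carry_out --pt "0 0 -0.006 0 0 0" --pt "0 0 -0.02 0 0 0" --pt "0 0 -0.03 0 0 0" --pt "0 0 -0.04 0 0 0" --pt "0 0 0 0 0 0"

```text
time_s: 20.78
tcp_pos: [0.4441, 0.2398, 0.0836]
eef_rot: [-179.8, -0.2, -0.0]
contact_force: [0.0, -0.7, 0.3]
gripper_width: 0.0559
gripper_force: 15.0
```

```bash
python3 - <<'E'
from h import *
b=r.capture('scene');crop(b,300,90,110,110,5,'pics/s9.png')
E
```

```text
(no output)
```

View pics/s9.png

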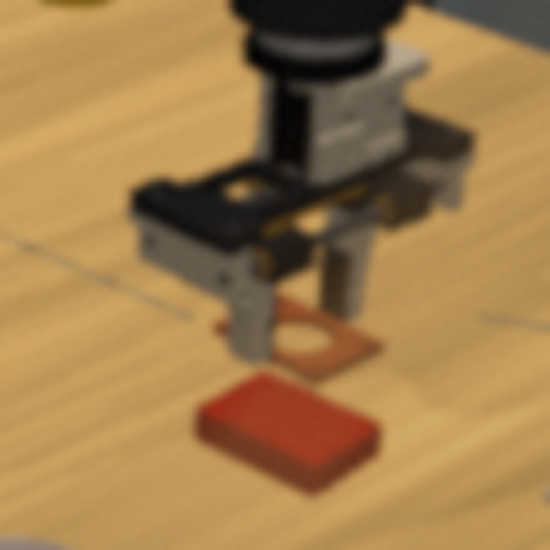

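The gasket is held level at (310,335), with the cover undisturbed at (290,430). Next I locate the cork, tray and cover by fitting rectangles to their edges.

```bash
cat >> h.py <<'E'
from scipy.optimize import minimize
def rect(n,img,x0,L,W,z,d=.004,sgn=None):
    "fit a rectangle L x W at height z: strongest colour step across its perimeter"
    g=[cv2.GaussianBlur(c,(0,0),.7) for c in cv2.split(img.astype(np.float32))]
    t=np.linspace(-.42,.42,40);o=np.full(40,.5)
    U=np.r_[np.c_[t,o],np.c_[t,-o],np.c_[o,t],np.c_[-o,t]];N=np.repeat([[0,1],[0,-1],[1,0],[-1,0]],40,0)
    def val(q):
        c,s=np.cos(q[2]),np.sin(q[2]);M=np.array([[c,-s],[s,c]]);out=[]
        for e in(d,-d):
            P=(U*[L,W]+N*e)@M.T+q[:2];p=proj(n,np.c_[P,np.full(160,z)]).astype(np.float32)
            out.append(np.array([cv2.remap(k,p[:,:1],p[:,1:],1)[:,0] for k in g]))
        D=out[0]-out[1]; return -np.sum([np.abs(D[:,40*i:40*i+40].mean(1)).sum() for i in range(4)])
    best=None
    for dx in(-.008,0,.008):
        for dy in(-.008,0,.008):
            q=np.array([x0[0]+dx,x0[1]+dy,np.radians(x0[2])])
            m=minimize(val,q,method='Nelder-Mead',options=dict(initial_simplex=[q,q+[.004,0,0],q+[0,.004,0],q+[0,0,.05]],xatol=1e-5))
            if best is None or m.fun<best.fun:best=m
    return best.x[:2].round(4),np.degrees(best.x[2]).round(2),best.fun.round(0)
E
python3 - <<'E'
from h import *
a=cv2.imread('pics/t8r.png')[:,:,::-1];b=cv2.imread('pics/s8r.png')[:,:,::-1]
for n,i in(('top',a),('scene',b)):
    print(n,'mat',rect(n,i,(.631,.143,23),.124,.074,.004))
    print(n,'cork',rect(n,i,(.452,-.263,-5),.120,.094,.005))
    print(n,'tray',rect(n,i,(.630,-.138,-23),.124,.096,.010))
plan(.452,-.264,.1,-5.5)
E
```

```text
top mat (array([0.6304, 0.1431]), np.float64(23.49), np.float64(-526.0))Traceback (most recent call last):
  File "<stdin>", line 5, in <module>
  File "h.py", line 47, in rect
    m=minimize(val,q,method='Nelder-Mead',options=dict(initial_simplex=[q,q+[.004,0,0],q+[0,.004,0],q+[0,0,.05]],xatol=1e-5))
    res = _minimize_neldermead(fun, x0, args, callback, bounds=bounds,
                               **options)
    fxr = func(xr)
    fx = function(np.copy(x), *(wrapper_args + args))
  File "h.py", line 40, in val
    P=(U*[L,W]+N*e)@M.T+q[:2];p=proj(n,np.c_[P,np.full(160,z)]).astype(np.float32)
                                ~~~~^^^^^^^^^^^^^^^^^^^^^^^^^^^
  File "h.py", line 11, in proj
    K,e,A=cam(n); q=(K@A.T@(np.atleast_2d(P)-e).T).T
          ~~~^^^
  File "h.py", line 5, in cam
    c=r.camera_info(n); return c['K'],np.array(c['eye']),R.from_euler('xyz',c['attitude'],degrees=True).as_matrix()
ValueError: time passes only in moves, steps and waits
```

```bash
sed -i 's/^def cam(n):/import functools\n@functools.cache\ndef cam(n):/' h.py
python3 - <<'E'
from h import *
a=cv2.imread('pics/t8r.png')[:,:,::-1];b=cv2.imread('pics/s8r.png')[:,:,::-1]
for n,i in(('top',a),('scene',b)):
    print(n,'mat',rect(n,i,(.631,.143,23),.124,.074,.004))
    print(n,'cork',rect(n,i,(.452,-.263,-5),.120,.094,.005))
    print(n,'tray',rect(n,i,(.630,-.138,-23),.124,.096,.010))
plan(.452,-.264,.1,-5.5)
E
```

```text
top mat (array([0.6304, 0.1431]), np.float64(23.49), np.float64(-526.0))
top cork (array([ 0.4533, -0.2627]), np.float64(-6.04), np.float64(-657.0))
top tray (array([ 0.6289, -0.1386]), np.float64(-23.81), np.float64(-319.0))
scene mat (array([0.6345, 0.1405]), np.float64(23.55), np.float64(-562.0))
scene cork (array([ 0.4583, -0.2638]), np.float64(-6.01), np.float64(-657.0))
scene tray (array([ 0.6306, -0.137 ]), np.float64(-23.32), np.float64(-280.0))
shift [ 0.0176  1.0064 -0.0369] turn [-0.0021 -0.0015  0.091 ] dyaw -5.5 j6 39.3 t 20.825
```

Request:
carry_out --pt "0 0 -0.04 0 0 0" --pt "0.002 0.1004 -0.03 0 0 0" --pt "0.002 0.1004 0 0 0 0" --pt "0.002 0.1004 0 0 0 0" --pt "0.002 0.1004 0 0 0 0"

```text
time_s: 21.45
tcp_pos: [0.4465, 0.0364, 0.1161]
eef_rot: [180.0, 0.0, -0.0]
contact_force: [0.3, -0.4, -0.5]
gripper_width: 0.0556
gripper_force: 15.0
```

Request:
carry_out --pt "0.002 0.1004 0 0 0 0" --pt "0.002 0.1004 0 0 0 0" --pt "0.002 0.1004 0 0 0 0" --pt "0.002 0.1004 0 0 0 0" --pt "0.002 0.1004 0 0 0 0"

```text
time_s: 22.08
tcp_pos: [0.4513, -0.2147, 0.1159]
eef_rot: [-180.0, 0.0, -0.0]
contact_force: [0.4, 0.1, -0.9]
gripper_width: 0.0555
gripper_force: 15.0
```

Request:
carry_out --pt "0.002 0.1004 0 0 0 0" --pt "0 0 0 0 0 0.1" --pt "0 0 0.07 0 0 0" --pt "0 0 0.07 0 0 0" --pt "0 0 0 0 0 0"

```text
time_s: 22.7
tcp_pos: [0.4503, -0.2629, 0.0438]
eef_rot: [-180.0, 0.4, -6.1]
contact_force: [-0.0, -0.3, -0.8]
gripper_width: 0.0558
gripper_force: 15.0
```

```bash
python3 - <<'E'
from h import *
plan(.454,-.263,.0145,-6); print(r.get_state()['tcp_pos'],r.get_state()['gripper_width'])
E
```

```text
shift [ 0.0077 -0.0005  0.0586] turn [-0.0007  0.006  -0.0013] dyaw 0.1 j6 92.7 t 22.7
[ 0.45030231 -0.26286041  0.04381015] 0.05577474288032816
```

Request:
carry_out --pt "0 0 0.03 0 0 0" --pt "0 0 0.01 0 0 0" --pt "0 0 0 0 0 0" --pt "0 0 0 0 0 0"

```text
time_s: 23.2
tcp_pos: [0.4532, -0.2634, 0.0269]
eef_rot: [180.0, -0.1, -6.0]
contact_force: [-1.0, 0.6, -0.2]
gripper_width: 0.0556
gripper_force: 15.0
```

```bash
python3 - <<'E'
from h import *
plan(.454,-.263,.0143,-6); print(r.get_state()['tcp_pos'])
E
```

```text
shift [ 0.0014 -0.0009  0.0252] turn [ 0.0001 -0.001  -0.0005] dyaw 0.0 j6 92.7 t 23.2
[ 0.45324906 -0.26336514  0.026891  ]
```

Request:
carry_out --pt "0.001 -0.001 0.012 0 0 0" --pt "0 0 0.008 0 0 0" --pt "0 0 0.003 0 0 0" --pt "0 0 0 0 0 0" --pt "0 0 0 0 0 0"

```text
time_s: 23.82
tcp_pos: [0.4534, -0.2629, 0.0148]
eef_rot: [180.0, 0.0, -6.0]
contact_force: [0.4, -0.2, -1.6]
gripper_width: 0.0555
gripper_force: 15.0
```

Request:
carry_out --pt "0 0 0.001 0 0 0" --pt "0 0 0 0 0 0" --pt "0 0 0 0 0 0"

```text
time_s: 24.2
tcp_pos: [0.4534, -0.2629, 0.0144]
eef_rot: [180.0, -0.0, -6.0]
contact_force: [-0.0, -0.6, -0.6]
gripper_width: 0.0557
gripper_force: 15.0
```

Request:
carry_out --pt "0 0 0.001 0 0 0" --pt "0 0 0 0 0 0"

```text
time_s: 24.45
tcp_pos: [0.4534, -0.2629, 0.0143]
eef_rot: [180.0, -0.0, -6.0]
contact_force: [-1.2, 1.9, 5.7]
gripper_width: 0.0557
gripper_force: 15.0
```

Request:
carry_out --pt "0 0 0 0 0 0" --pt "0 0 0 0 0 0" --pt "0 0 0 0 0 0" --pt "0 0 0 0 0 0" --hand 0.8

```text
time_s: 24.95
tcp_pos: [0.4533, -0.2629, 0.0137]
eef_rot: [180.0, 0.0, -6.0]
contact_force: [0.2, -0.1, -0.8]
gripper_width: 0.07
gripper_force: 0.0
```

Request:
carry_out --pt "0 0 -0.04 0 0 0" --pt "0 0 -0.1 0 0 0" --pt "0 0 -0.1 0 0 0" --pt "0 0 -0.1 0 0 0" --pt "0 0.1 0 0 0 0" --hand 0.9

```text
time_s: 25.58
tcp_pos: [0.4512, -0.3124, 0.1891]
eef_rot: [179.9, -0.5, -5.8]
contact_force: [1.5, -0.8, -1.0]
gripper_width: 0.0788
gripper_force: 0.0
```

Request:
carry_out --pt "0 0.1 0 0 0 0" --pt "0 0.1 0 0 0 0" --pt "0 0.1 0 0 0 0" --pt "0 0.1 0 0 0 0" --pt "0 0.1 0 0 0 0"

```text
time_s: 26.2
tcp_pos: [0.4214, -0.5628, 0.1835]
eef_rot: [-180.0, 0.0, -6.0]
contact_force: [1.8, -0.2, 0.9]
gripper_width: 0.079
gripper_force: 0.0
```

```bash
python3 - <<'E'
from h import *
a=r.capture('top');b=r.capture('scene')
cv2.imwrite('pics/t10r.png',a[:,:,::-1]);cv2.imwrite('pics/s10r.png',b[:,:,::-1])
h=cv2.cvtColor(a,cv2.COLOR_RGB2HSV).astype(int);H,S,V=h.transpose(2,0,1)
print('cork',rect('top',a,(.454,-.263,-6),.120,.094,.005))
print('gasket',rect('top',a,(.454,-.263,-6),.080,.056,.011,d=.003))
print('tray',rect('top',a,(.629,-.139,-23.8),.124,.096,.010), 'tray inner',rect('top',a,(.629,-.139,-23.8),.116,.088,.010,d=.003))
print('cover top face',rect('top',a,(.444,.239,2),.092,.064,.024,d=.003))
print('cover top scene',rect('scene',b,(.446,.239,2),.092,.064,.024,d=.003))
roi=np.zeros(H.shape,bool);roi[195:265,185:245]=1
m=roi&((H<8)|(H>170))&(S>170)
ys,xs=np.where(m);print(m.sum(),xs.min(),xs.max(),ys.min(),ys.max())
print('cover blob z.02',blob('top',m,.02,(215,231)))
s=r.get_state();print(s['tcp_pos'],s['eef_rot'])
E
```

```text
cork (array([ 0.4533, -0.2627]), np.float64(-5.92), np.float64(-657.0))
gasket (array([ 0.4713, -0.2826]), np.float64(-6.32), np.float64(-329.0))
tray (array([ 0.6288, -0.1386]), np.float64(-23.76), np.float64(-317.0)) tray inner (array([ 0.6264, -0.1331]), np.float64(-23.61), np.float64(-255.0))
cover top face (array([0.4412, 0.2383]), np.float64(4.95), np.float64(-607.0))
cover top scene (array([0.4461, 0.238 ]), np.float64(5.5), np.float64(-193.0))
1174 200 230 212 253
cover blob z.02 (array([0.44067076, 0.24058151]), np.float64(4.425246936484768), array([89.80200752, 63.14494846]))
[ 0.42025146 -0.56508244  0.18220339] [-1.79995930e+02  9.01617633e-02 -6.23969069e+00]
```

```bash
python3 - <<'E'
from h import *
plan(.442,.2385,.182,5)
a=cv2.imread('pics/t10r.png')[:,:,::-1]
crop(a,405,195,75,75,1,'pics/x.png')
for q in((.4535,-.263),):
  p=lambda x,y,z:proj('top',[x,y,z])[0]
  # profile along gasket long axis and short axis through the cork centre
  c,s=np.cos(np.radians(-6)),np.sin(np.radians(-6))
  for u,L in(((c,s),.07),((-s,c),.055)):
    print([tuple(int(v) for v in cv2.remap(a,*[np.float32([[k]]) for k in p(q[0]+u[0]*t,q[1]+u[1]*t,.011)],1)[0,0]) for t in np.arange(-L,L+.001,.004)])
E
```

```text
shift [-1.3140e-01 -1.6024e+00  7.0000e-04] turn [-0.0002  0.0015 -0.1873] dyaw 11.2 j6 121.3 t 26.3
[(125, 106, 69), (121, 103, 68), (105, 87, 57), (61, 41, 22), (78, 54, 32), (93, 71, 46), (101, 77, 48), (104, 78, 44), (102, 62, 34), (102, 57, 32), (104, 58, 36), (102, 58, 34), (100, 57, 29), (101, 73, 43), (91, 68, 37), (93, 69, 39), (101, 76, 46), (97, 73, 43), (96, 72, 42), (92, 70, 41), (93, 72, 43), (85, 64, 36), (88, 66, 40), (99, 58, 32), (101, 56, 29), (103, 57, 35), (101, 57, 31), (101, 60, 33), (111, 80, 46), (104, 80, 45), (104, 78, 46), (72, 50, 32), (66, 46, 29), (120, 102, 64), (123, 106, 66), (120, 102, 66)]
[(120, 103, 65), (121, 102, 65), (105, 86, 52), (59, 39, 21), (75, 53, 30), (102, 76, 44), (100, 76, 43), (102, 64, 34), (98, 52, 25), (82, 50, 27), (89, 68, 38), (98, 73, 43), (97, 73, 41), (88, 64, 35), (96, 73, 44), (97, 73, 44), (102, 78, 43), (104, 77, 46), (104, 80, 46), (99, 64, 36), (101, 57, 35), (86, 54, 29), (84, 63, 35), (99, 75, 45), (94, 70, 42), (54, 32, 15), (85, 67, 39), (137, 117, 73)]
```

Colour profiles show the gasket edges at ±40 mm and −28/+30 mm, and the cork edges at ±60 mm and −45/+47 mm, so the gasket is centred. Now the cover.

Request:
carry_out --pt "-0.0088 -0.1068 0 0 0 0" --pt "-0.0088 -0.1068 0 0 0 0" --pt "-0.0088 -0.1068 0 0 0 0" --pt "-0.0088 -0.1068 0 0 0 0" --pt "-0.0088 -0.1068 0 0 0 0"

```text
time_s: 26.92
tcp_pos: [0.4277, -0.2915, 0.1838]
eef_rot: [-180.0, -0.0, -6.0]
contact_force: [0.8, 0.4, 0.6]
gripper_width: 0.079
gripper_force: 0.0
```

Request:
carry_out --pt "-0.0088 -0.1068 0 0 0 0" --pt "-0.0088 -0.1068 0 0 0 0" --pt "-0.0088 -0.1068 0 0 0 0" --pt "-0.0088 -0.1068 0 0 0 0" --pt "-0.0088 -0.1068 0 0 0 0"

```text
time_s: 27.55
tcp_pos: [0.4338, -0.0237, 0.1841]
eef_rot: [-180.0, -0.0, -6.0]
contact_force: [1.0, 0.9, 0.6]
gripper_width: 0.0788
gripper_force: 0.0
```

Request:
carry_out --pt "-0.0088 -0.1068 0 0 0 0" --pt "-0.0088 -0.1068 0 0 0 0" --pt "-0.0088 -0.1068 0 0 0 0" --pt "-0.0088 -0.1068 0 0 0 0" --pt "-0.0088 -0.1068 0 0 0 0"

```text
time_s: 28.18
tcp_pos: [0.4398, 0.2442, 0.184]
eef_rot: [-180.0, -0.0, -6.0]
contact_force: [1.1, -1.4, 0.4]
gripper_width: 0.0792
gripper_force: 0.0
```

Request:
carry_out --pt "0 0 0.05 0 0 -0.1" --pt "0 0 0.1 0 0 -0.087" --pt "0 0 0.08 0 0 0" --pt "0 0 0 0 0 0" --pt "0 0 0 0 0 0"

```text
time_s: 28.8
tcp_pos: [0.441, 0.2429, 0.0701]
eef_rot: [-180.0, -0.1, 5.2]
contact_force: [-0.5, 0.0, 1.0]
gripper_width: 0.079
gripper_force: 0.0
```

```bash
python3 - <<'E'
from h import *
plan(.442,.2385,.0185,5)
E
```

```text
shift [0.001  0.0091 0.1032] turn [-0.0006 -0.0011  0.0034] dyaw -0.2 j6 43.9 t 28.8
```

Request:
carry_out --pt "0.001 0.009 0.01 0 0 0" --pt "0 0 0.035 0 0 0" --pt "0 0 0.035 0 0 0" --pt "0 0 0.02 0 0 0" --pt "0 0 0 0 0 0"

```text
time_s: 29.42
tcp_pos: [0.4414, 0.2377, 0.0188]
eef_rot: [180.0, 0.0, 5.2]
contact_force: [0.2, 0.0, -0.1]
gripper_width: 0.0784
gripper_force: 0.0
```

Request:
carry_out --pt "0 0 0 0 0 0" --pt "0 0 0 0 0 0"

```text
time_s: 29.68
tcp_pos: [0.4416, 0.2382, 0.0194]
eef_rot: [-180.0, -0.0, 5.2]
contact_force: [0.2, 0.2, -0.1]
gripper_width: 0.0788
gripper_force: 0.0
```

```bash
python3 - <<'E'
from h import *
plan(.442,.2385,.0185,5)
E
```

```text
shift [ 0.0008 -0.0005  0.0019] turn [-0.0008 -0.0008  0.0031] dyaw -0.2 j6 44.4 t 29.675
```

Request:
carry_out --pt "0 0 0.001 0 0 0" --pt "0 0 0 0 0 0" --pt "0 0 0 0 0 0" --pt "0 0 0 0 0 0" --pt "0 0 0 0 0 0" --hand 0.6 --squeeze 20

```text
time_s: 30.3
tcp_pos: [0.4416, 0.2382, 0.0185]
eef_rot: [-180.0, -0.0, 5.2]
contact_force: [-0.7, 1.2, 3.5]
gripper_width: 0.064
gripper_force: 20.0
```

Request:
carry_out --pt "0 0 -0.006 0 0 0" --pt "0 0 -0.03 0 0 0" --pt "0 0 -0.06 0 0 0" --pt "0 0 -0.08 0 0 0" --pt "0 0 0 0 0 0"

```text
time_s: 30.92
tcp_pos: [0.4425, 0.2389, 0.109]
eef_rot: [-179.8, -0.2, 5.2]
contact_force: [0.3, 0.6, -1.4]
gripper_width: 0.0638
gripper_force: 20.0
```

```bash
python3 - <<'E'
from h import *
plan(.6298,-.138,.1,-23.8); print(r.get_state()['tcp_pos'],r.get_state()['gripper_width'])
b=r.capture('scene');cv2.imwrite('pics/s11r.png',b[:,:,::-1])
h=cv2.cvtColor(b,cv2.COLOR_RGB2HSV).astype(int);m=((h[...,0]<9)|(h[...,0]>170))&(h[...,1]>170)
k,l,s,c=cv2.connectedComponentsWithStats(m.astype(np.uint8));print([(s[i],c[i].round()) for i in range(1,k) if s[i,4]>60])
print(proj('scene',[.4416,.2382,.012]),proj('scene',r.get_state()['tcp_pos']-[0,0,.006]))
E
```

```text
shift [0.3047 0.7847 0.0166] turn [-0.0038 -0.0027  0.4833] dyaw -29.0 j6 44.4 t 30.925
[0.44249726 0.2388986  0.10897885] 0.06384393648278486
[(array([326,  45,  13,   9,  95], dtype=int32), array([332.,  49.])), (array([ 471,  116,  148,  101, 9326], dtype=int32), array([542., 164.])), (array([354, 138,  24,  20, 293], dtype=int32), array([363., 148.]))]
[[356.08535599 175.96201001]] [[357.93597542 148.85211765]]
```

Request:
carry_out --pt "0.0381 0.0981 0 0 0 0" --pt "0.0381 0.0981 0 0 0 0" --pt "0.0381 0.0981 0 0 0 0" --pt "0.0381 0.0981 0 0 0 0" --pt "0.0381 0.0981 0 0 0 0"

```text
time_s: 31.6
tcp_pos: [0.5578, 0.0003, 0.1047]
eef_rot: [180.0, 0.2, 5.2]
contact_force: [1.0, -0.1, -0.4]
gripper_width: 0.0636
gripper_force: 20.0
```

Request:
carry_out --pt "0.0381 0.0981 0 0 0 0" --pt "0.0381 0.0981 0 0 0 0" --pt "0.0381 0.0981 0 0 0 0" --pt "0 0 0 0 0 0.121" --pt "0 0 0 0 0 0.121"

```text
time_s: 32.22
tcp_pos: [0.6271, -0.1403, 0.1037]
eef_rot: [180.0, 0.2, -9.7]
contact_force: [0.2, 1.1, -0.8]
gripper_width: 0.0638
gripper_force: 20.0
```

Request:
carry_out --pt "0 0 0 0 0 0.121" --pt "0 0 0 0 0 0.121" --pt "0 0 0.06 0 0 0" --pt "0 0 0.06 0 0 0" --pt "0 0 0 0 0 0"

```text
time_s: 32.85
tcp_pos: [0.6253, -0.1393, 0.0423]
eef_rot: [179.8, 0.4, -23.9]
contact_force: [-0.5, -0.7, -1.0]
gripper_width: 0.0639
gripper_force: 20.0
```

Request:
carry_out --pt "0 0 0 0 0 0" --pt "0 0 0 0 0 0"

```text
time_s: 33.1
tcp_pos: [0.6293, -0.1392, 0.0475]
eef_rot: [-180.0, -0.1, -23.9]
contact_force: [-0.1, 0.8, -1.9]
gripper_width: 0.0639
gripper_force: 20.0
```

```bash
python3 - <<'E'
from h import *
plan(.6298,-.138,.0225,-23.8)
E
```

```text
shift [-0.0001 -0.0026  0.05  ] turn [-0.0006 -0.0015 -0.0009] dyaw 0.1 j6 61.3 t 33.1
```

Request:
carry_out --pt "0 -0.0025 0.015 0 0 0" --pt "0 0 0.015 0 0 0" --pt "0 0 0.01 0 0 0" --pt "0 0 0 0 0 0" --pt "0 0 0 0 0 0"

```text
time_s: 33.72
tcp_pos: [0.6291, -0.1381, 0.0263]
eef_rot: [180.0, -0.0, -23.9]
contact_force: [0.2, -1.2, -0.9]
gripper_width: 0.0636
gripper_force: 20.0
```

Request:
carry_out --pt "0 0 0.006 0 0 0" --pt "0 0 0.003 0 0 0" --pt "0 0 0 0 0 0" --pt "0 0 0 0 0 0"

```text
time_s: 34.22
tcp_pos: [0.6291, -0.138, 0.0226]
eef_rot: [-180.0, -0.0, -23.8]
contact_force: [-2.3, 1.3, 4.9]
gripper_width: 0.0637
gripper_force: 20.0
```

Request:
carry_out --pt "0 0 0 0 0 0" --pt "0 0 0 0 0 0" --pt "0 0 0 0 0 0" --pt "0 0 0 0 0 0" --hand 0.9

```text
time_s: 34.72
tcp_pos: [0.629, -0.1381, 0.0217]
eef_rot: [180.0, 0.0, -23.9]
contact_force: [-0.7, 0.3, 0.4]
gripper_width: 0.0787
gripper_force: 0.0
```

Request:
carry_out --pt "0 0 -0.03 0 0 0" --pt "0 0 -0.1 0 0 0" --pt "0 0 -0.1 0 0 0" --pt "0 0 -0.1 0 0 0" --pt "0 0.1 0 0 0 0"

```text
time_s: 35.35
tcp_pos: [0.6125, -0.1828, 0.1933]
eef_rot: [-179.8, -0.6, -23.6]
contact_force: [-0.3, -0.3, 0.1]
gripper_width: 0.0792
gripper_force: 0.0
```

Request:
carry_out --pt "0 0.11 0 0 0 0" --pt "0 0.11 0 0 0 0" --pt "0 0.11 0 0 0 0" --pt "0 0.11 0 0 0 0" --pt "0 0.11 0 0 0 0"

```text
time_s: 35.98
tcp_pos: [0.4968, -0.4369, 0.1883]
eef_rot: [180.0, -0.1, -23.8]
contact_force: [0.2, 0.1, 0.8]
gripper_width: 0.0787
gripper_force: 0.0
```

Request:
carry_out --pt "0 0.11 0 0 0 0" --pt "0 0.11 0 0 0 0" --pt "0 0 0 0 0 0" --pt "0 0 0 0 0 0"

```text
time_s: 36.48
tcp_pos: [0.4528, -0.536, 0.1874]
eef_rot: [-180.0, -0.0, -23.9]
contact_force: [0.5, 0.7, -0.3]
gripper_width: 0.0788
gripper_force: 0.0
```

```bash
python3 - <<'E'
from h import *
a=r.capture('top');cv2.imwrite('pics/t12r.png',a[:,:,::-1])
crop(a,170,105,320,165,2.5,'pics/t12.png')
h=cv2.cvtColor(a,cv2.COLOR_RGB2HSV).astype(int);H,S,V=h.transpose(2,0,1)
roi=np.zeros(H.shape,bool);roi[110:200,345:430]=1
print('cover blob',blob('top',roi&((H<9)|(H>170))&(S>150),.026,(387,155)),'fit',rect('top',a,(.629,-.138,-23.8),.092,.064,.028,d=.003))
print('tray',rect('top',a,(.629,-.139,-23.8),.124,.096,.010))
print('clip',blob('top',(S<75)&(V>60),.010,(189,152)),'boot',blob('top',(V<50),.013,(468,166)))
print(r.get_state()['tcp_pos'],r.get_state()['time_s'])
E
```

```text
cover blob (array([ 0.62780019, -0.13746033]), np.float64(-24.08593076280212), array([91.05680876, 61.11379252])) fit (array([ 0.6268, -0.1367]), np.float64(-23.9), np.float64(-851.0))
tray (array([ 0.6223, -0.1535]), np.float64(-24.27), np.float64(-381.0))
clip (array([0.61955454, 0.3104233 ]), np.float64(7.760898813678523), array([74.10996933, 16.09425416])) boot (array([ 0.60379418, -0.32482681]), np.float64(-62.81070372906527), array([56.27211922, 25.89302398]))
[ 0.45331573 -0.53537336  0.18747293] 36.525
```

View pics/t12.png

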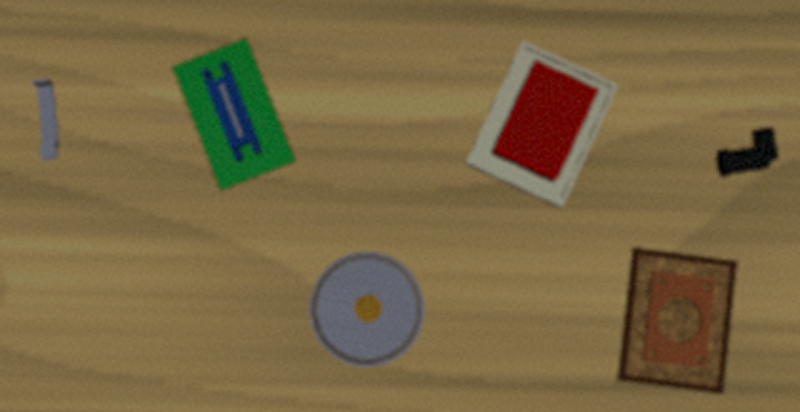

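The last picture shows the plug at (368,308) in the dish centre and the compressor centred and aligned on the mat. The gasket is centred on the cork. The cover's centre is at (545,121) and the tray's at (542,124), an offset explained by parallax from the cover's height. The clip and boot have not moved.

```bash
python3 -c "
from plant import r
print(r.close_job())"
```

```text
the job is handed in; nothing more can be done
None
```

All four parts were moved in the order asked and measured within about 2 mm of the middle of their places; the boot and clip have not moved, and the job was handed in at 36.5 s of 120 s.

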